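# Seat the temperature logger and hold the cool-box lid at its balance point

### The arm

A 7-joint arm with a two-finger parallel gripper is mounted at the origin on the work surface. World frame = base frame: x ahead of the robot, y to its left, z up, the work surface at z = 0. Lengths are in m, angles in rad, forces in N, time in s.
With the tool pointing down it reaches from about 0.4 to 0.75 m from the base axis. Payload 19.5 kg.
Tool frame: the origin (TCP) lies at the very end of the fingers, on their centre line; the grasp point (between the pads) lies env.hold_point_z behind it (env.hold_point_z is the distance from the TCP to the grasp point, in m); y points along the fingers, z is the direction in which the jaws open and shut, and the axes are right-handed (so a half turn about y gives the same grasp; the last joint's range is limited). The gripper opens to 85 mm and grips with 20 to 120 N. Pads are 22 mm wide; open, the fingers measure 114 mm over their backs; the gripper's body (76 mm by 85 mm) begins 54 mm behind the grasp point. The pads swing forward as they close: fully open they stand 13 mm farther back than shut.
Start: joints at [-1.245, 0.707, -0.028, 1.485, 0.022, 0.951, -0.075], TCP at [0.207, 0.537, 0.231] pointing down, gripper open.
Joint ranges: [-2.71, 2.71], [-0.32, 2.16], [-1.57, 1.52], [0, 2.45], [-1.46, 4.6], [0, 2.02], [-2.83, 2.83]. Speed limits (rad/s): [1.89, 1.89, 2.57, 2.57, 3.01, 3.01, 3.01].

### API

Orientations are given as a unit quaternion [x, y, z, w].
In Python, from station import env gives the robot as it stands. The module is installed in compiled form; this text tells all that it offers.
- The arm moves only by the tool play_rows, never from a script. Its argument "steps" is a list of rows, each an object with "dp": the shift along the tool's x, y, z in units of 25 mm (1.0 is 25 mm), a list of three; "delta_rot": the turn, a rotation vector about the tool's x, y, z in units of 8 degrees (1.0 is 8 degrees), a list of three; "fingers": the finger opening in mm, from 0 to 85.4. In form: [{"dp": [dx, dy, dz], "delta_rot": [wx, wy, wz], "fingers": fingers}, ...]. A call has 1 to 12 rows; each row shifts and turns the pose as measured when the row begins, along the tool's axes as they then stand; what a row does not reach is not made up. A row lasts 1/10 s, in which the tool goes at most 50 mm and 8.59 degrees, less where a joint would pass 70% of its speed; a pose out of reach is approached as far as the arm can. A call is refused whole if a number of a shift passes 1 or a number of a turn 1, either way. A call with a gripper value outside its range is refused whole. The fingers move at their own pace and stop on an object; "grip_force" is the grip in N (left out, the last holds). Time passes only in rows, so rows that do not move let the fingers close. It gives the time, the measured TCP pose, the force and the opening at its end, in the units of the state.
- env.get_state(): the state, without advancing time (a new reading comes with each control period).
- env.camera(name): name is "scene" or "side" or "wrist"; returns the picture (480x640x3 uint8, blue, green, red); there is no depth.
- env.camera_model(name): a dict with "K" (3x3 intrinsics, pixels), "dist_coeffs" ([k1, k2, p1, p2, k3] as OpenCV has them; the pictures are not rectified), "T" (4x4, takes a point from camera to world coordinates); the wrist camera has in their place "T_tool_cam" (4x4, takes a point from camera to tool coordinates, whose origin is the TCP and whose axes are the tool frame's). Camera axes: x right, y up, looking along -z (the intrinsics and any distortion apply to the point x, -y, -z); pixel columns grow to the right and rows downward; lengths in m; the calibration is good to about 2 mm. A picture is of the moment at which its call begins: read the wrist's pose just before it. camera_model takes no time and is no camera call.
- env.job_done(): hands the job in, once; it reports no verdict.
Trained networks look in the newest picture that a camera, given by its name, has taken for a name from the list of things; names that differ only in an ending like _2 or _b are one class to them, and where a whole thing is asked for, a point or a joint stands for the part that bears it (a point fixed in the world has none). Each returns a list of dicts, best first, with "score" (0 to 1); they miss things now and then, are a little off and sometimes report something else, mostly with a low value. They report only what shows in the picture. A call takes as long as a camera call. They do not tell look-alikes from the thing itself.
- env.masks_of(camera, thing): "mask" (480x640 bool, what is visible of it) and "at" ([row, column] as shares, 0 to 1, of the picture: columns of its width, rows of its height, amid what is visible of it).
- env.spot_point(camera, thing): "at" ([row, column] as shares, 0 to 1, of the picture: columns of its width, rows of its height: a listed point, or the origin of a listed thing).
The state is a dict: "clock": time; "joint_pos": joint angles; "dq": joint speeds; "joint_efforts": joint torques, N m; "tcp_pos": TCP position; "tcp_rot": TCP orientation; "contact_force": force on the tool from outside, world axes, zero at the start; "ft_torque": the same for the moment, N m; "width": opening from 0.0 (shut) to 1.0 (fully open).
Only numpy, scipy, OpenCV 4.12 (cv2) and the standard library are available. Lean on these libraries where they do the work, as an engineer would, in place of code of your own. Each camera call takes 0.05 s, during which the arm holds its last target. There are 200 camera calls.

### The job

A colleague is about to fit a new stay to the lid of the white cool box: first put the round temperature logger that lies with its green display up into the round pocket of the box's blue insert, fully home and display still up, and let go of it. Then grip the open lid by its blue bar and swing it up to its over-centre balance point, where it stands straight upright and would fall neither way, without letting it drop towards shut. Finish while still gripping the bar and holding the lid still there, and leave everything else, including the second logger that lies face down, where it is.

Things in the scene. Friction and masses are not known exactly. Their poses are not given: they have to be found in the camera images.
- coolbox: White cool box, fixed, 200 (its x) x 150 (its y) x 70 mm high, walls 10 mm. Origin: centre of its underside, z up. A blue insert fills it to 62 mm above the bench, with twelve fixed blue-capped vials (17 mm proud) in its -x half and the round pocket in its +x half. Lid hinged along the -y side. Free around the pocket's centre inside the walls: 65 mm along the box's y, 45 mm along +x.
- pocket (a point): Centre of the mouth of the round pocket, level with the insert's top face (62 mm above the bench), at box (45, 0, 62) mm; 44 mm diameter, 14 mm deep, axis vertical. Its axes are those of the box.
- lid (a joint): Lid angle: 0 shut, 2.2 wide open on its stop, leaning outwards (its start), 1.571 straight upright = balance point, centre of mass exactly over the hinge. Turns almost freely, no spring: left alone it drops outwards above that angle, shut below it. About 0.3 kg, 200 mm wide, 150 mm from hinge to edge, 16 mm thick.
- lid_hinge (a point): Middle of the lid's hinge axis, at box (0, -75, 80) mm; the axis runs along the box's x.
- lid_bar (a point): Centre of the lid's blue round bar: 12 mm diameter, 110 mm free length, parallel to the box's x, 190 mm from the hinge axis in the lid's mid-plane, on two prongs 40 mm beyond the lid's edge. Can be pinched from straight above (fingers closing along the box's y) and turns between the fingers. In the box's frame: y = -75 + 190 cos(angle), z = 80 + 190 sin(angle) mm.
- logger: The logger to use: white round head 52 mm diameter, 16 mm thick, black face and green display on top, on a grey stem 40 mm diameter, 12 mm long, bevelled foot; 28 mm high, about 60 g. Stands stem down, display up. Origin: centre of the stem's foot; z points out of the display. In the pocket the head rests on the insert, 16 mm proud (origin 12 mm below the mouth).
- logger_spare: Second logger of the same size lying face down on the bench (grey stem up, head below): not to be used or moved. Origin: centre of its underside.
- vial1: Loose glass vial with blue cap, 24 mm diameter, 50 mm high, upright; leave alone. Origin: centre of its foot.
- vial2: As vial1.
- vial3: As vial1.
- spray: White bottle with blue cap, 60 mm diameter, 150 mm high; leave alone. Origin: centre of its foot.
- gelpack: Blue rigid cold pack, 130 x 90 x 28 mm, lying flat; leave alone. Origin: centre of its underside.
There are look-alikes about, which are no part of the job. Leave any yellow look-alike of the logger alone.

How it is judged:
On the way, in this order (a step that is already met when the one before it is completed fails the run):
1. the logger is seated in the pocket, display up, and let go, while the lid is still wide open (z of logger in the frame of pocket below -0.009 m and horizontal distance between logger and pocket below 0.006 m and angle between logger's own z axis and vertical below 0.12 rad and contact force between the fingers and logger below 0.1 N and linear speed of logger below 0.03 m/s and value of joint lid above 1.9 rad), for 0.2 s.
2. the lid is gripped by its bar and held still upright at its balance point (value of joint lid between 1.501 and 1.641 rad and velocity of joint lid between -0.06 and 0.06 rad/s and contact force between the fingers and lid above 2 N and distance between the grasp point and lid_bar below 0.065 m and contact force between lid and logger below 0.1 N), for 0.3 s.
At the end, for the whole second after the job is handed in: Logger in the pocket (9 mm deep or more, within 6 mm of centre), display up within 0.12 rad, let go; lid at 1.571 within 0.07 rad, still, its bar gripped (over 2 N, within 65 mm of its centre), not resting on the logger; second logger, vials, bottle and cold pack within 30 mm of their start (all of step 2 and z of logger in the frame of pocket below -0.009 m and horizontal distance between logger and pocket below 0.006 m and angle between logger's own z axis and vertical below 0.12 rad and contact force between the fingers and logger below 0.1 N and linear speed of logger below 0.03 m/s and distance of each of logger_spare, vial1, vial2, vial3, spray, gelpack from where it was at the start of the episode below 0.03 m); the arm keeps its last pose, push and grip.
It fails at once if the lid drops or is swung well past its balance point towards shut (below 1.2 rad) (value of joint lid below 1.2 rad).
It fails at once if a bystander is shifted by more than 30 mm (distance of any of logger_spare, vial1, vial2, vial3, spray, gelpack from where it was at the start of the episode above 0.03 m).
It fails at once if a vial or the bottle is knocked over (angle between any of vial1, vial2, vial3, spray's own z axis and vertical above 0.5 rad).
It also fails if it takes over 48 s, if anything falls off the work surface, if the arm or the gripper's body presses on something with over 40 N, if the wrist force passes 120 N, or if a joint passes its speed limit or range.

## Working session

There is one attempt and no reset: what is moved stays moved. The work goes in short steps, Python scripts to look and compute and a tool call to move; the robot and the scene stay as the last step left them, time stands still between calls to the robot, and variables do not carry over. Pictures are saved under pics/ and viewed, about 8 in all and at most 12, crops included, and the job is handed in when it is done.

Besides the shell and the picture viewer there is one more tool, called as name([rows], argument=value, ...), one row to a line, values as JSON. play_rows: Moves the arm, as the interface text tells. Its arguments: {"type":"object","properties":{"steps":{"type":"array","items":{"type":"object","properties":{"dp":{"type":"array","items":{"type":"number"}},"delta_rot":{"type":"array","items":{"type":"number"}},"fingers":{"type":"number"}}}},"grip_force":{"type":"number"}},"required":["steps"]}

```bash
mkdir -p pics; cat > h.py <<'E'
import numpy as np, cv2
from station import env
from scipy.spatial.transform import Rotation as R
def camT(name, st=None):
    m=env.camera_model(name)
    if 'T' in m: T=np.array(m['T'])
    else:
        st=st or env.get_state(); W=np.eye(4); W[:3,:3]=R.from_quat(st['tcp_rot']).as_matrix(); W[:3,3]=st['tcp_pos']
        T=W@np.array(m['T_tool_cam'])
    return np.array(m['K']),np.array(m['dist_coeffs'],float),T
def ray(name,uv,T=None):
    K,d,T0=camT(name); T=T0 if T is None else T
    p=cv2.undistortPoints(np.array([[uv]],float),K,d)[0,0]
    v=T[:3,:3]@np.array([p[0],-p[1],-1.]); return T[:3,3],v/np.linalg.norm(v)
def onz(name,uv,z,T=None):
    o,v=ray(name,uv,T); return o+v*(z-o[2])/v[2]
def proj(name,P,T=None):
    K,d,T0=camT(name); T=T0 if T is None else T
    P=np.atleast_2d(P); c=(P-T[:3,3])@T[:3,:3]; c=c*[1,-1,-1]
    return cv2.projectPoints(c,np.zeros(3),np.zeros(3),K,d)[0][:,0]
def tri(rays):
    A=np.zeros((3,3));b=np.zeros(3)
    for o,v in rays: M=np.eye(3)-np.outer(v,v);A+=M;b+=M@o
    X=np.linalg.solve(A,b); return X,[np.linalg.norm((np.eye(3)-np.outer(v,v))@(X-o)) for o,v in rays]
def px(at): return (at[1]*640,at[0]*480)
def fmt(x): return np.round(x,4).tolist()
E
python3 - <<'E'
from h import *
st=env.get_state(); print({k:fmt(v) for k,v in st.items()}, env.hold_point_z)
print(R.from_quat(st['tcp_rot']).as_matrix().round(3))
for c in ['scene','side','wrist']:
    im=env.camera(c); cv2.imwrite(f'pics/{c}0.png',im); K,d,T=camT(c); print(c,K[0,0],T[:3,3].round(3),d)
    for n in ['coolbox','pocket','lid_hinge','lid_bar','logger','logger_spare','vial1','spray','gelpack']:
        print(c,n,[(round(r['score'],2),np.round(px(r['at'])).tolist()) for r in env.spot_point(c,n)])
cv2.imwrite('pics/a.png',np.vstack([cv2.imread('pics/scene0.png'),]))
E
```

```text
{'clock': 0.0, 'joint_pos': [-1.2447, 0.7071, -0.0276, 1.485, 0.022, 0.9509, -0.0755], 'dq': [-0.0014, 0.0012, 0.0, -0.0013, -0.0022, 0.0011, 0.0013], 'joint_efforts': [0.0003, -88.3173, 1.2348, -23.6162, 0.017, 0.0066, 0.0], 'tcp_pos': [0.2066, 0.5363, 0.2308], 'tcp_rot': [0.6956, -0.1294, 0.1292, -0.6948], 'contact_force': [-0.1966, 0.4356, 0.1857], 'ft_torque': [-0.0067, -0.0358, -0.0058], 'width': 1.0011} 0.0187
[[ 0.933 -0.     0.36 ]
 [-0.36  -0.001  0.933]
 [ 0.    -1.    -0.001]]
scene 562.9668773289669 [ 1.459 -0.19   0.719] [0.00486012 0.         0.         0.         0.        ]
scene coolbox [(0.76, [303.0, 265.0])]
scene pocket [(0.85, [306.0, 257.0])]
scene lid_hinge [(0.63, [269.0, 240.0])]
scene lid_bar [(0.73, [206.0, 178.0])]
scene logger [(0.66, [417.0, 236.0]), (0.55, [459.0, 236.0]), (0.41, [521.0, 312.0])]
scene logger_spare [(0.92, [413.0, 261.0])]
scene vial1 [(0.77, [525.0, 312.0]), (0.74, [417.0, 264.0]), (0.63, [455.0, 313.0]), (0.52, [407.0, 322.0])]
scene spray [(0.8, [93.0, 334.0])]
scene gelpack [(0.85, [139.0, 248.0])]
side 493.49840771744084 [ 0.4   -0.945  0.995] [-0.02216382  0.          0.          0.          0.        ]
side coolbox [(0.76, [300.0, 253.0])]
side pocket [(0.77, [314.0, 240.0])]
side lid_hinge [(0.84, [308.0, 256.0])]
side lid_bar [(0.56, [325.0, 246.0])]
side logger [(0.55, [266.0, 178.0]), (0.54, [261.0, 193.0])]
side logger_spare []
side vial1 [(0.66, [356.0, 210.0]), (0.44, [348.0, 194.0])]
side spray [(0.8, [387.0, 383.0])]
side gelpack [(0.63, [271.0, 380.0])]
wrist 352.10791060706083 [0.145 0.56  0.373] [-0.01029206  0.          0.          0.          0.        ]
wrist coolbox []
wrist pocket []
wrist lid_hinge []
wrist lid_bar []
wrist logger []
wrist logger_spare []
wrist vial1 []
wrist spray []
wrist gelpack []
```

View pics/scene0.png

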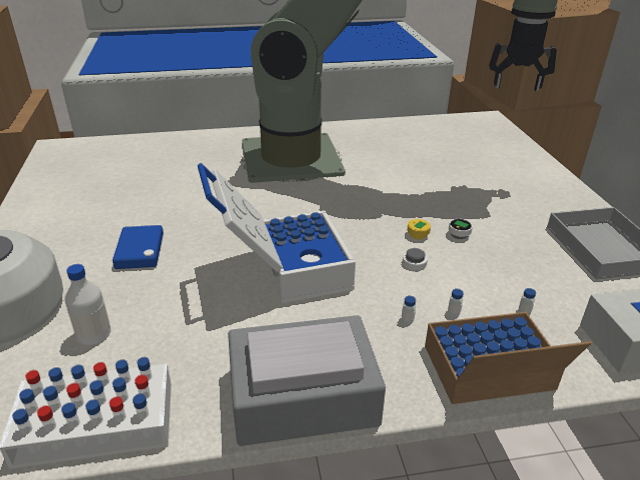

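View pics/side0.png

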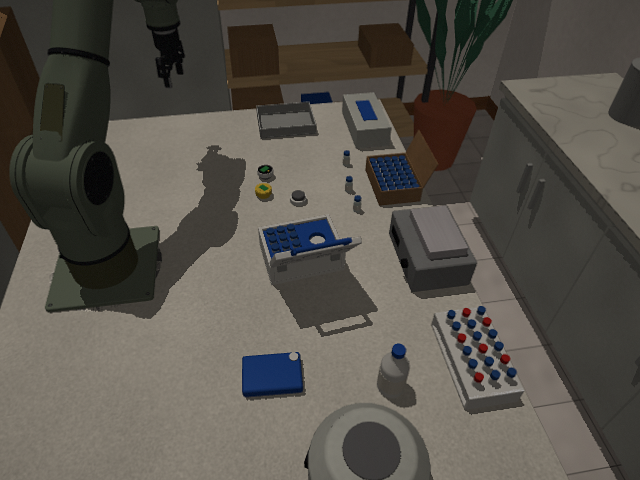

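The scene picture shows three candidates. The white logger with a green display is at scene (460,228) / side (265,172). A yellow look-alike is at scene (419,229) / side (263,191), and the face-down spare at scene (415,259) / side (298,197). The white one fits the description. I'll confirm it in one enlarged crop together with the box.

```bash
python3 - <<'E'
from h import *
s=cv2.imread('pics/scene0.png');d=cv2.imread('pics/side0.png')
r=lambda i,x,y,w,h:cv2.resize(i[y:y+h,x:x+w],(400,300),interpolation=cv2.INTER_CUBIC)
cv2.imwrite('pics/crop1.png',np.vstack([np.hstack([r(s,190,155,200,150),r(d,240,190,133,100)]),np.hstack([r(s,390,205,100,75),r(d,240,155,80,60)])]))
for n,a,b in [('logger',(460,228),(265,172)),('pocketnet',(306,257),(314,240)),('pocketeye',(311,256),(318,240)),('hinge',(269,240),(308,256)),('bar',(206,178),(325,246)),('spare',(415,259),(298,197)),('yellow',(419,229),(263,191))]:
    X,e=tri([ray('scene',a),ray('side',b)]); print(n,fmt(X),fmt(e))
E
```

```text
logger [0.4583, 0.3246, 0.0191] [0.0001, 0.0001]
pocketnet [0.5588, -0.0433, 0.057] [0.0041, 0.0041]
pocketeye [0.5675, -0.0387, 0.0591] [0.0023, 0.0023]
hinge [0.5296, -0.1161, 0.0826] [0.0001, 0.0001]
bar [0.5467, -0.2282, 0.2374] [0.0042, 0.0042]
spare [0.547, 0.1907, 0.0135] [0.0015, 0.0015]
yellow [0.4436, 0.233, 0.0169] [0.0003, 0.0003]
```

View pics/crop1.png

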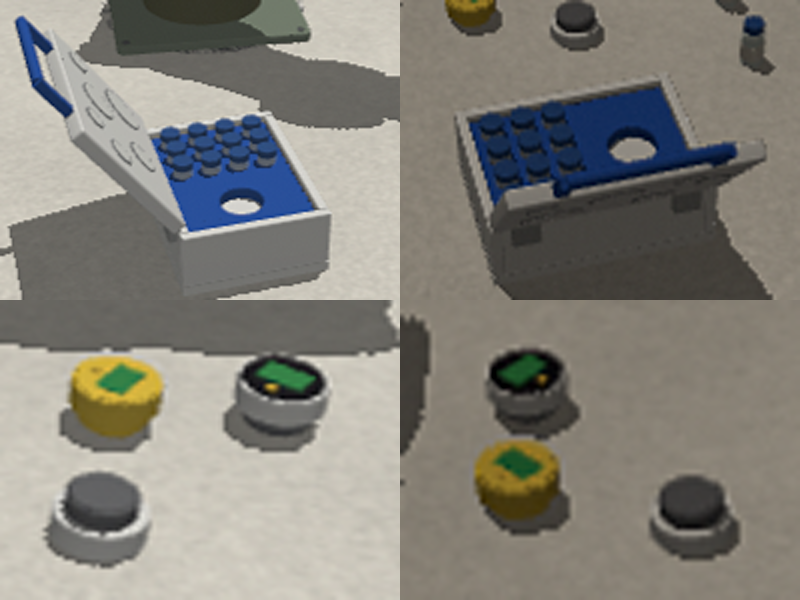

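The crop confirms it: the logger to use is the white one with the black face and green display, at scene (460,228). The other two are the yellow look-alike and the stem-up spare. Next I fit the box pose to the hand-picked corners, the pocket and the bar.

```bash
python3 - <<'E'
from h import *
from scipy.optimize import least_squares
a=2.2
pts=[('scene',(354,261),(.1,.075,.07)),('scene',(280,274),(.1,-.075,.07)),('scene',(322.5,212.5),(-.1,.075,.07)),('scene',(311,255.5),(.045,0,.062)),
('side',(328.3,216),(.1,.075,.07)),('side',(259.3,229.3),(-.1,.075,.07)),('side',(317.7,239.3),(.045,0,.062)),
('scene',(205.5,181),(0,-.075+.19*np.cos(a),.08+.19*np.sin(a))),('side',(322.4,247),(0,-.075+.19*np.cos(a),.08+.19*np.sin(a)))]
def W(p,q): c,s=np.cos(p[2]),np.sin(p[2]); return np.array([p[0]+c*q[0]-s*q[1],p[1]+s*q[0]+c*q[1],q[2]])
f=lambda p:np.concatenate([proj(c,W(p,q))[0]-uv for c,uv,q in pts])
r=least_squares(f,[.53,-.04,0],loss='soft_l1'); p=r.x
print('box',fmt(p),fmt(f(p).reshape(-1,2)))
for n,q in [('pocket',(.045,0,.062)),('bar',pts[-1][2]),('hinge',(0,-.075,.08)),('barup',(0,-.075,.27))]: print(n,fmt(W(p,q)))
# logger via masks: head centre approx
for c,t in [('scene',(460,228)),('side',(265,172))]:
    env.camera(c)
    for m in env.masks_of(c,'logger'):
        ys,xs=np.nonzero(m['mask']); print(c,round(m['score'],2),xs.min(),xs.max(),ys.min(),ys.max())
for h in (0.0,.028): print(proj('scene',[.458,.325,h]),proj('side',[.458,.325,h]))
for n,a_,b in [('logtop',(390+284/4,205+78/4),(240+128/5,155+75/5))]: print(n,tri([ray('scene',a_),ray('side',b)]))
s=env.get_state();print(np.hypot(*p[:2]))
E
```

```text
box [0.5211, -0.0456, 0.1236] [[0.7705, 0.5652], [-0.6328, 0.9968], [0.862, -2.6928], [-1.5344, -0.2416], [0.093, -1.5336], [-1.811, -1.1038], [-0.6207, -0.3877], [-2.4199, 0.0526], [0.7017, -0.4814]]
pocket [0.5658, -0.04, 0.062]
bar [0.5441, -0.231, 0.2336]
hinge [0.5303, -0.12, 0.08]
barup [0.5303, -0.12, 0.27]
scene 0.75 449 472 219 238
scene 0.59 407 430 219 238
scene 0.44 199 355 164 301
side 0.75 255 271 183 198
side 0.53 258 272 165 179
[[458.83395203 234.93039895]] [[265.24615766 176.6005824 ]]
[[460.71587192 224.665085  ]] [[264.72265246 169.67305545]]
logtop (array([0.46034126, 0.32380136, 0.02883405]), [np.float64(0.0012588493723761065), np.float64(0.0012588493723760653)])
0.5230858708021104
```

play_rows([
  {"dp": [0.9,0.2,-0.3],"delta_rot": [0,0,0],"fingers": 85},
  {"dp": [0.9,0.2,-0.3],"delta_rot": [0,0,0],"fingers": 85},
  {"dp": [0.9,0.2,-0.3],"delta_rot": [0,0,0],"fingers": 85},
  {"dp": [0.9,0.2,-0.3],"delta_rot": [0,0,0],"fingers": 85},
  {"dp": [0.9,0.2,-0.3],"delta_rot": [0,0,0],"fingers": 85},
  {"dp": [0.9,0.2,-0.3],"delta_rot": [0,0,0],"fingers": 85},
  {"dp": [0.9,0.2,-0.3],"delta_rot": [0,0,0],"fingers": 85},
  {"dp": [0.9,0.2,-0.3],"delta_rot": [0,0,0],"fingers": 85},
  {"dp": [0.9,0.2,-0.3],"delta_rot": [0,0,0],"fingers": 85},
  {"dp": [0.9,0.2,-0.3],"delta_rot": [0,0,0],"fingers": 85},
  {"dp": [0.9,0.2,-0.3],"delta_rot": [0,0,0],"fingers": 85},
  {"dp": [0.9,0.2,-0.3],"delta_rot": [0,0,0],"fingers": 85},
], grip_force=40)

```text
clock: 2.9
tcp_pos: [0.4323, 0.3515, 0.1692]
tcp_rot: [-0.695, 0.128, -0.127, 0.697]
contact_force: [-0.4, 0.0, 0.3]
width: 0.998
```

```bash
cat >> h.py <<'E'
def go(x,y,z,yaw):
    """units needed to bring the tool, pointing down with jaw axis at yaw (deg), to x,y,z"""
    st=env.get_state(); M=R.from_quat(st['tcp_rot']).as_matrix(); p=np.array(st['tcp_pos'])
    a=np.radians(yaw); zt=np.array([np.cos(a),np.sin(a),0]); yt=np.array([0,0,-1.]); G=np.column_stack([np.cross(yt,zt),yt,zt])
    rv=R.from_matrix(M.T@G).as_rotvec(degrees=True)/8
    d=np.array([x,y,z])-p
    print('clock',round(st['clock'],2),'tcp',fmt(p),'yaw',round(np.degrees(np.arctan2(M[1,2],M[0,2])),2),'w',round(st['width']*85.4,1),'F',np.round(st['contact_force'],1))
    print(' dp now-axes',np.round(M.T@d/.025,2),'goal-axes',np.round(G.T@d/.025,2),'rot',rv.round(2))
E
python3 - <<'E'
from h import *
go(.46,.324,.15,45)
st=env.get_state(); im=env.camera('wrist'); K,d,T=camT('wrist',st)
print(T[:3,3],T[:3,:3].round(2).tolist())
for n in ['logger','logger_spare']:
  for m in env.masks_of('wrist',n):
    ys,xs=np.nonzero(m['mask']); print(n,round(m['score'],2),xs.min(),xs.max(),ys.min(),ys.max(), fmt(onz('wrist',((xs.min()+xs.max())/2,(ys.min()+ys.max())/2),.02,T)))
q=proj('wrist',[[.46,.324,.028],[.444,.233,.028]],T); print(q)
cv2.imwrite('pics/w1.png',im)
E
```

```text
clock 2.9 tcp [0.4323, 0.3515, 0.1692] yaw 69.26 w 85.2 F [-0.4  0.   0.3]
 dp now-axes [ 1.43  0.76 -0.64] goal-axes [1.56 0.77 0.  ] rot [-0.02  3.03 -0.01]
[0.37042348 0.37466924 0.31146641] [[0.35, -0.9, -0.25], [0.94, 0.34, 0.09], [0.0, -0.26, 0.97]]
logger 0.91 164 226 260 312 [0.4405, 0.2328, 0.02]
logger 0.57 269 328 238 299 [0.4577, 0.3245, 0.02]
logger_spare 0.92 197 234 361 412 [0.541, 0.2057, 0.02]
[[298.4732285  274.07675296]
 [193.91721596 292.85104487]]
```

View pics/w1.png

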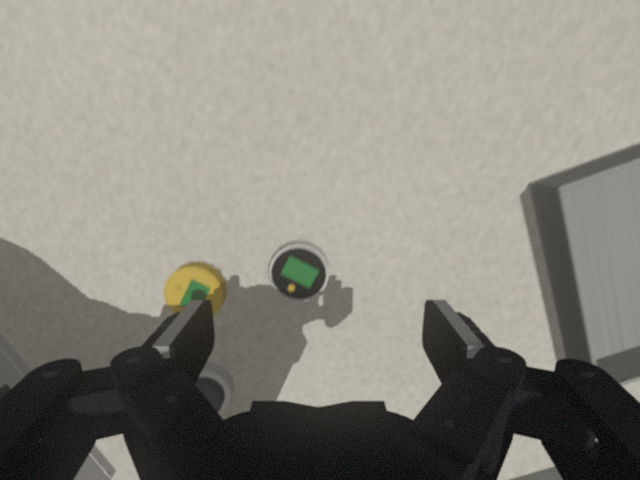

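The wrist view shows the white logger at (298,270), which agrees with (0.459, 0.324). The yellow one is at (195,288).

play_rows([
  {"dp": [0,0,0],"delta_rot": [0,1,0],"fingers": 85},
  {"dp": [0,0.5,0],"delta_rot": [0,1,0],"fingers": 85},
  {"dp": [0,0.5,0],"delta_rot": [0,1,0],"fingers": 85},
  {"dp": [0.8,0.8,0],"delta_rot": [0,0,0],"fingers": 85},
  {"dp": [0.76,0.8,0],"delta_rot": [0,0,0],"fingers": 85},
  {"dp": [0,0.8,0],"delta_rot": [0,0,0],"fingers": 85},
  {"dp": [0,0,0],"delta_rot": [0,0,0],"fingers": 85},
])

```text
clock: 3.75
tcp_pos: [0.4567, 0.329, 0.0829]
tcp_rot: [-0.65, 0.274, -0.272, 0.655]
contact_force: [0.2, 0.6, 1.0]
width: 0.993
```

```bash
python3 - <<'E'
from h import *
go(.459,.3242,.013,45)
E
```

```text
clock 3.75 tcp [0.4567, 0.329, 0.0829] yaw 44.51 w 84.8 F [0.2 0.6 1. ]
 dp now-axes [ 0.22  2.79 -0.08] goal-axes [ 0.2   2.79 -0.07] rot [-0.04 -0.06 -0.04]
```

play_rows([
  {"dp": [0.2,0.7,-0.08],"delta_rot": [-0.04,0,-0.04],"fingers": 85},
  {"dp": [0,0.7,0],"delta_rot": [0,0,0],"fingers": 85},
  {"dp": [0,0.7,0],"delta_rot": [0,0,0],"fingers": 85},
  {"dp": [0,0.5,0],"delta_rot": [0,0,0],"fingers": 85},
  {"dp": [0,0,0],"delta_rot": [0,0,0],"fingers": 85},
])

```text
clock: 4.25
tcp_pos: [0.458, 0.3289, 0.0204]
tcp_rot: [-0.651, 0.271, -0.272, 0.654]
contact_force: [-0.4, -0.0, 0.9]
width: 1.001
```

```bash
python3 - <<'E'
from h import *
go(.459,.3242,.013,45)
E
```

```text
clock 4.25 tcp [0.458, 0.3289, 0.0204] yaw 44.76 w 85.5 F [-0.4 -0.   0.9]
 dp now-axes [ 0.16  0.3  -0.1 ] goal-axes [ 0.16  0.3  -0.1 ] rot [-0.03 -0.03 -0.  ]
```

play_rows([
  {"dp": [0.16,0.3,-0.1],"delta_rot": [0,0,0],"fingers": 85},
  {"dp": [0.1,0.1,0],"delta_rot": [0,0,0],"fingers": 60},
  {"dp": [0,0,0],"delta_rot": [0,0,0],"fingers": 40},
  {"dp": [0,0,0],"delta_rot": [0,0,0],"fingers": 40},
  {"dp": [0,0,0],"delta_rot": [0,0,0],"fingers": 40},
  {"dp": [0,0,0],"delta_rot": [0,0,0],"fingers": 40},
  {"dp": [0,0,0],"delta_rot": [0,0,0],"fingers": 40},
], grip_force=40)

```text
clock: 4.95
tcp_pos: [0.4619, 0.3233, 0.0132]
tcp_rot: [-0.65, 0.271, -0.273, 0.656]
contact_force: [0.2, 0.7, -1.0]
width: 0.585
```

```bash
python3 - <<'E'
from h import *
go(.459,.3242,.013,45)
E
```

```text
clock 4.95 tcp [0.4619, 0.3233, 0.0132] yaw 44.78 w 50.0 F [ 0.2  0.7 -1. ]
 dp now-axes [-0.11  0.01 -0.06] goal-axes [-0.11  0.01 -0.06] rot [-0.06 -0.03 -0.  ]
```

play_rows([
  {"dp": [0,-0.5,0],"delta_rot": [0,0,0],"fingers": 40},
  {"dp": [0,-0.9,0],"delta_rot": [0,0,0],"fingers": 40},
  {"dp": [0,-0.9,0],"delta_rot": [0,-1,0],"fingers": 40},
  {"dp": [0,-0.9,0],"delta_rot": [0,-1,0],"fingers": 40},
  {"dp": [0,-0.9,0],"delta_rot": [0,-1,0],"fingers": 40},
  {"dp": [0,-0.9,0],"delta_rot": [0,-1,0],"fingers": 40},
  {"dp": [0,-0.9,0],"delta_rot": [0,-1,0],"fingers": 40},
  {"dp": [0,0,0],"delta_rot": [0,-1,0],"fingers": 40},
  {"dp": [0,0,0],"delta_rot": [0,-0.6,0],"fingers": 40},
  {"dp": [0,0,0],"delta_rot": [0,0,0],"fingers": 40},
])

```text
clock: 5.95
tcp_pos: [0.4615, 0.3212, 0.1755]
tcp_rot: [-0.703, -0.065, 0.055, 0.706]
contact_force: [-0.0, -0.2, -0.4]
width: 0.59
```

```bash
python3 - <<'E'
from h import *
go(.566,-.04,.17,97.1)
E
```

```text
clock 5.95 tcp [0.4615, 0.3212, 0.1755] yaw 99.68 w 50.3 F [-0.  -0.2 -0.4]
 dp now-axes [  1.69   0.21 -14.95] goal-axes [  2.36   0.22 -14.85] rot [-0.02  0.32  0.1 ]
```

play_rows([
  {"dp": [0.2,0,-1],"delta_rot": [0,0.15,0.05],"fingers": 40},
  {"dp": [0.2,0,-1],"delta_rot": [0,0.15,0.05],"fingers": 40},
  {"dp": [0.2,0,-1],"delta_rot": [0,0,0],"fingers": 40},
  {"dp": [0.2,0,-1],"delta_rot": [0,0,0],"fingers": 40},
  {"dp": [0.2,0,-1],"delta_rot": [0,0,0],"fingers": 40},
  {"dp": [0.2,0,-1],"delta_rot": [0,0,0],"fingers": 40},
  {"dp": [0.2,0,-1],"delta_rot": [0,0,0],"fingers": 40},
  {"dp": [0.2,0,-1],"delta_rot": [0,0,0],"fingers": 40},
  {"dp": [0.2,0,-1],"delta_rot": [0,0,0],"fingers": 40},
  {"dp": [0.2,0,-1],"delta_rot": [0,0,0],"fingers": 40},
  {"dp": [0.2,0,-1],"delta_rot": [0,0,0],"fingers": 40},
  {"dp": [0,0,0],"delta_rot": [0,0,0],"fingers": 40},
])

```text
clock: 7.15
tcp_pos: [0.5496, 0.0428, 0.1796]
tcp_rot: [0.707, 0.031, -0.031, -0.706]
contact_force: [-0.7, -0.5, -0.6]
width: 0.591
```

```bash
python3 - <<'E'
from h import *
go(.566,-.04,.17,97.1)
st=env.get_state(); im=env.camera('wrist'); K,d,T=camT('wrist',st); np.save('T2.npy',T)
for n in ['pocket','lid_bar','logger']:
  for m in env.spot_point('wrist',n): print(n,round(m['score'],2),np.round(px(m['at'])), fmt(onz('wrist',px(m['at']),.062,T)))
q=proj('wrist',[[.5658,-.04,.062]],T); print(q)
a=2.2
for P in ([.544,-.231,.2336],): print(proj('wrist',P,T))
cv2.imwrite('pics/w2.png',im)
E
```

```text
clock 7.15 tcp [0.5496, 0.0428, 0.1796] yaw 95.04 w 50.5 F [-0.7 -0.5 -0.6]
 dp now-axes [ 0.36  0.39 -3.36] goal-axes [ 0.24  0.39 -3.37] rot [ 0.01 -0.26  0.  ]
pocket 0.88 [212. 253.] [0.5667, -0.0372, 0.062]
logger 0.95 [546. 125.] [0.4523, 0.195, 0.062]
logger 0.86 [316. 288.] [0.5889, 0.045, 0.062]
[[208.86176799 251.10310299]]
[[-605.85275839  286.04753279]]
```

View pics/w2.png

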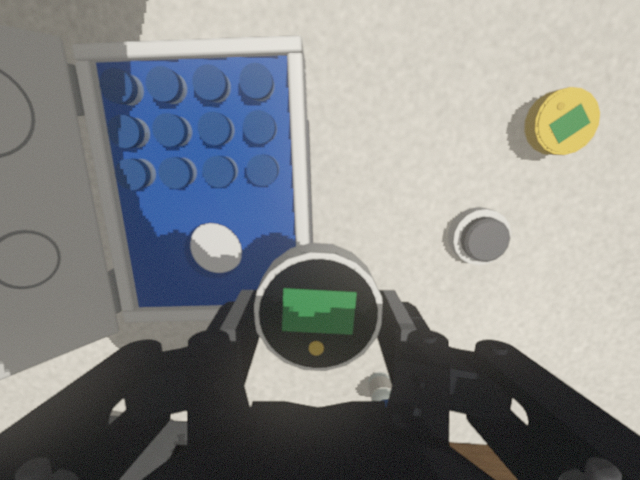

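The wrist view shows the logger held level, display up, at (318,307). The pocket mouth is near (216,248) and the box's +y wall runs from (301,50) to (311,240).

```bash
python3 - <<'E'
from h import *
T=np.load('T2.npy'); im=cv2.imread('pics/w2.png').astype(int)
b,g,r=im[...,0],im[...,1],im[...,2]
blk=np.zeros((480,640),np.uint8); blk[205:290,175:260]=1
m=((r>b*0.75)&(r>90)&(blk>0)).astype(np.uint8)
n,l,s,c=cv2.connectedComponentsWithStats(m); i=1+s[1:,4].argmax(); 
cnt=max(cv2.findContours((l==i).astype(np.uint8),0,1)[0],key=len); e=cv2.fitEllipse(cnt); print('pocket ell',e,fmt(onz('wrist',e[0],.062,T)))
X=onz('wrist',(301,50),.07,T);Y=onz('wrist',(311,240),.07,T); print('wall yaw',np.degrees(np.arctan2(*(Y-X)[1::-1])))
X=onz('wrist',(288,55),.07,T);Y=onz('wrist',(296,240),.07,T); print('wall yaw in',np.degrees(np.arctan2(*(Y-X)[1::-1])))
X=onz('wrist',(77,50),.07,T);Y=onz('wrist',(301,38),.07,T); print('end yaw',np.degrees(np.arctan2(*(Y-X)[1::-1]))-90, X,Y)
lid=env.masks_of('wrist','logger')
for k in lid:
  ys,xs=np.nonzero(k['mask']); print(xs.min(),xs.max(),ys.min(),ys.max())
for uv in [(318,307),(318,311)]: print('held',fmt(onz('wrist',uv,.1944,T)))
print(tri([ray('wrist',e[0],T),ray('side',(317.7,239.3)),ray('scene',(311,255.5))]))
E
```

```text
pocket ell ((215.36631774902344, 247.56227111816406), (45.88700866699219, 54.5187873840332), 128.20159912109375) [0.5625, -0.035, 0.062]
wall yaw 7.732343968371155
wall yaw in 6.583157132575756
end yaw 7.600948767959636 [ 0.43475183 -0.12436981  0.07      ] [0.41549752 0.01991628 0.07      ]
524 600 87 154
254 381 242 370
0 117 26 379
held [0.543, 0.0423, 0.1944]
held [0.5447, 0.0425, 0.1944]
(array([ 0.56531616, -0.03695988,  0.05876228]), [np.float64(0.0019318814089504097), np.float64(0.002784625530374906), np.float64(0.001600173318487392)])
```

play_rows([
  {"dp": [0.2,0,-0.7],"delta_rot": [0,-0.26,0],"fingers": 40},
  {"dp": [0.2,0.4,-0.8],"delta_rot": [0,0,0],"fingers": 40},
  {"dp": [0.1,0.6,-0.8],"delta_rot": [0,0,0],"fingers": 40},
  {"dp": [0,0.6,-0.6],"delta_rot": [0,0,0],"fingers": 40},
  {"dp": [0,0.6,-0.2],"delta_rot": [0,0,0],"fingers": 40},
  {"dp": [0,0.3,0],"delta_rot": [0,0,0],"fingers": 40},
  {"dp": [0,0,0],"delta_rot": [0,0,0],"fingers": 40},
])

```text
clock: 8.1
tcp_pos: [0.5712, -0.0293, 0.1116]
tcp_rot: [-0.705, -0.046, 0.047, 0.706]
contact_force: [0.0, -0.4, -0.3]
width: 0.587
```

```bash
python3 - <<'E'
from h import *
go(.570,-.037,.1,97.2)
st=env.get_state(); T=camT('wrist',st)[2]; p=np.array(st['tcp_pos'])
im=env.camera('wrist'); s=env.camera('scene'); d=env.camera('side')
r=lambda i,x,y,w,h:cv2.resize(i[y:y+h,x:x+w],(400,300),interpolation=cv2.INTER_CUBIC)
# overlay expected mouth circle and head-bottom circle
t=np.linspace(0,2*np.pi,60); circ=lambda c,rad:np.array([[c[0]+rad*np.cos(a),c[1]+rad*np.sin(a),c[2]] for a in t])
out=[]
for n,i in (('wrist',im),('scene',s),('side',d)):
    i=i.copy(); TT=T if n=='wrist' else None
    cv2.imwrite(f'pics/{n}3raw.png',i)
    for c,rad,col in [((.566,-.037,.062),.022,(0,0,255)),((p[0]-.0045,p[1],p[2]+.0148),.026,(0,255,255))]:
        cv2.polylines(i,[np.round(proj(n,circ(c,rad),TT)*8).astype(np.int32)],True,col,1,cv2.LINE_AA,3)
    out.append(i)
cv2.imwrite('pics/c3.png',np.vstack([np.hstack([cv2.resize(out[0],(400,300)),r(out[0],170,180,300,225)]),np.hstack([r(out[1],250,180,120,90),r(out[2],260,190,100,75)])]))
E
```

```text
clock 8.1 tcp [0.5712, -0.0293, 0.1116] yaw 97.53 w 50.2 F [ 0.  -0.4 -0.3]
 dp now-axes [-0.09  0.46 -0.3 ] goal-axes [-0.09  0.46 -0.3 ] rot [-0.01  0.04 -0.  ]
```

View pics/c3.png

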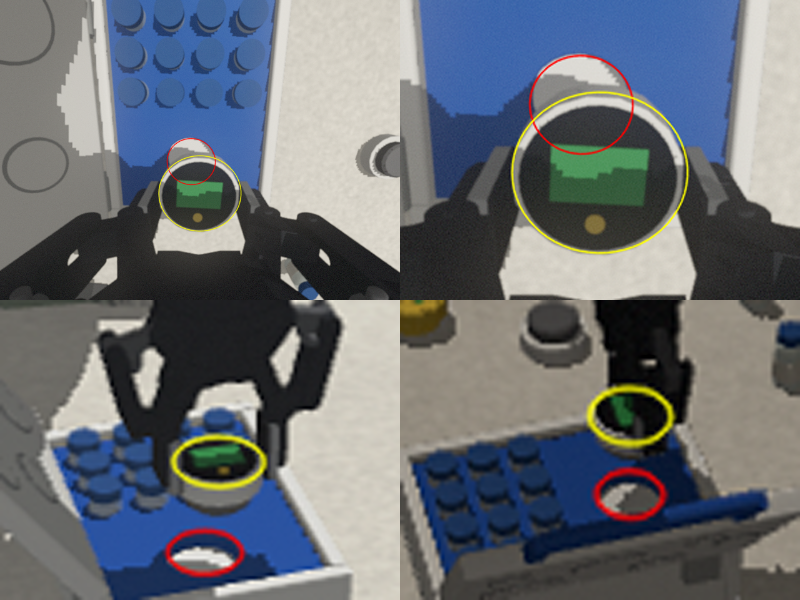

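The overlays match in all three views: the red circle sits on the pocket mouth and the yellow one on the logger head.

play_rows([
  {"dp": [-0.05,0.4,-0.3],"delta_rot": [0,0,0],"fingers": 40},
  {"dp": [0,0.4,-0.05],"delta_rot": [0,0,0],"fingers": 40},
  {"dp": [0,0.3,0],"delta_rot": [0,0,0],"fingers": 40},
  {"dp": [0,0,0],"delta_rot": [0,0,0],"fingers": 40},
])

```text
clock: 8.65
tcp_pos: [0.5724, -0.0379, 0.0843]
tcp_rot: [-0.705, -0.048, 0.046, 0.706]
contact_force: [0.7, -0.4, -0.8]
width: 0.592
```

```bash
python3 - <<'E'
from h import *
go(.5703,-.0375,.065,97.2)
E
```

```text
clock 8.65 tcp [0.5724, -0.0379, 0.0843] yaw 97.62 w 50.6 F [ 0.7 -0.4 -0.8]
 dp now-axes [-0.08  0.77  0.03] goal-axes [-0.08  0.77  0.03] rot [-0.01  0.05  0.02]
```

play_rows([
  {"dp": [-0.1,0.2,0],"delta_rot": [0,0,0],"fingers": 40},
  {"dp": [0,0.2,0],"delta_rot": [0,0,0],"fingers": 40},
  {"dp": [0,0.2,0],"delta_rot": [0,0,0],"fingers": 40},
  {"dp": [0,0.1,0],"delta_rot": [0,0,0],"fingers": 40},
  {"dp": [0,0,0],"delta_rot": [0,0,0],"fingers": 40},
])

```text
clock: 9.15
tcp_pos: [0.5698, -0.0378, 0.0653]
tcp_rot: [-0.705, -0.048, 0.046, 0.706]
contact_force: [-0.6, -0.5, -1.5]
width: 0.59
```

```bash
python3 - <<'E'
from h import *
go(.5703,-.0375,.063,97.2)
E
```

```text
clock 9.15 tcp [0.5698, -0.0378, 0.0653] yaw 97.64 w 50.4 F [-0.6 -0.5 -1.5]
 dp now-axes [0.02 0.09 0.01] goal-axes [0.02 0.09 0.01] rot [-0.01  0.06  0.02]
```

The force is near zero with the foot about 10 mm into the pocket, so I release.

play_rows([
  {"dp": [0,0.05,0],"delta_rot": [0,0,0],"fingers": 55},
  {"dp": [0,0,0],"delta_rot": [0,0,0],"fingers": 70},
  {"dp": [0,0,0],"delta_rot": [0,0,0],"fingers": 72},
  {"dp": [0,0,0],"delta_rot": [0,0,0],"fingers": 72},
  {"dp": [0,-0.4,0],"delta_rot": [0,0,0],"fingers": 72},
  {"dp": [0,-0.9,0],"delta_rot": [0,0,0],"fingers": 72},
  {"dp": [0,-0.9,0],"delta_rot": [0,0,0],"fingers": 72},
  {"dp": [0,-0.9,0],"delta_rot": [0,0,0],"fingers": 72},
  {"dp": [0,-0.9,0],"delta_rot": [0,0,0],"fingers": 72},
  {"dp": [0,0,0],"delta_rot": [0,0,0],"fingers": 72},
])

```text
clock: 10.15
tcp_pos: [0.5696, -0.0377, 0.172]
tcp_rot: [-0.705, -0.049, 0.045, 0.706]
contact_force: [-0.3, 0.1, 0.2]
width: 0.841
```

```bash
python3 - <<'E'
from h import *
go(.544,-.231,.33,97.2)
st=env.get_state(); T=camT('wrist',st)[2]
im=env.camera('wrist'); s=env.camera('scene'); d=env.camera('side')
r=lambda i,x,y,w,h:cv2.resize(i[y:y+h,x:x+w],(400,300),interpolation=cv2.INTER_CUBIC)
t=np.linspace(0,2*np.pi,60); circ=lambda c,rad:np.array([[c[0]+rad*np.cos(a),c[1]+rad*np.sin(a),c[2]] for a in t])
out=[]
for n,i in (('wrist',im),('scene',s),('side',d)):
    TT=T if n=='wrist' else None; i=i.copy()
    cv2.imwrite(f'pics/{n}4raw.png',i)
    cv2.polylines(i,[np.round(proj(n,circ((.5655,-.0375,.078),.026),TT)*8).astype(np.int32)],True,(0,255,255),1,cv2.LINE_AA,3)
    out.append(i)
cv2.imwrite('pics/c4.png',np.vstack([np.hstack([cv2.resize(out[0],(400,300)),r(out[0],170,180,300,225)]),np.hstack([r(out[1],190,150,180,135),r(out[2],260,190,120,90)])]))
E
```

```text
clock 10.15 tcp [0.5696, -0.0377, 0.172] yaw 97.67 w 71.9 F [-0.3  0.1  0.2]
 dp now-axes [-2.01 -6.34 -7.52] goal-axes [-1.98 -6.32 -7.54] rot [-0.01  0.06  0.04]
```

View pics/c4.png

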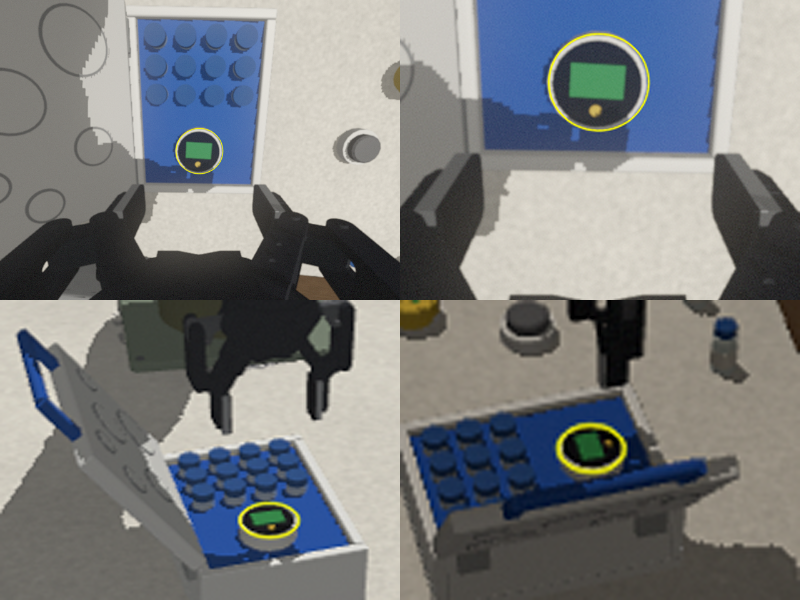

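The logger is seated: the overlay for a seated head at z = 0.078 fits in all three views, display up, fingers clear. Next I go above the bar.

play_rows([
  {"dp": [0,-1,0],"delta_rot": [0,0,0],"fingers": 65},
  {"dp": [-0.2,-1,0],"delta_rot": [0,0,0],"fingers": 65},
  {"dp": [-0.25,-1,-0.6],"delta_rot": [0,0,0],"fingers": 65},
  {"dp": [-0.25,-1,-0.8],"delta_rot": [0,0,0],"fingers": 65},
  {"dp": [-0.25,-0.9,-1],"delta_rot": [0,0,0],"fingers": 65},
  {"dp": [-0.25,-0.3,-1],"delta_rot": [0,0,0],"fingers": 65},
  {"dp": [-0.25,0,-1],"delta_rot": [0,0,0],"fingers": 65},
  {"dp": [-0.25,0,-1],"delta_rot": [0,0,0],"fingers": 65},
  {"dp": [-0.25,0,-1],"delta_rot": [0,0,0],"fingers": 65},
  {"dp": [-0.1,0,-0.8],"delta_rot": [0,0,0],"fingers": 65},
  {"dp": [0,0,0],"delta_rot": [0,0,0],"fingers": 65},
])

```text
clock: 11.4
tcp_pos: [0.5382, -0.2297, 0.2949]
tcp_rot: [-0.703, -0.044, 0.053, 0.707]
contact_force: [-0.3, 1.0, -0.2]
width: 0.762
```

```bash
python3 - <<'E'
from h import *
go(.5442,-.2284,.2336-.017,97.2)
st=env.get_state(); T=camT('wrist',st)[2]
im=env.camera('wrist')
P=np.array([.5442,-.2284,.2336]); u=np.array([np.cos(.1257),np.sin(.1257),0])
q=proj('wrist',[P-u*.055,P,P+u*.055],T); print(q)
print([(round(m['score'],2),px(m['at']),fmt(onz('wrist',px(m['at']),.2336,T))) for m in env.spot_point('wrist','lid_bar')])
i=im.copy(); cv2.polylines(i,[np.round(q*8).astype(np.int32)],False,(0,255,255),1,cv2.LINE_AA,3); cv2.imwrite('pics/w5.png',i)
E
```

```text
clock 11.4 tcp [0.5382, -0.2297, 0.2949] yaw 97.86 w 65.1 F [-0.3  1.  -0.2]
 dp now-axes [ 0.29  3.13 -0.  ] goal-axes [0.24 3.13 0.02] rot [-0.05  0.08 -0.1 ]
[[319.13798019 182.92212429]
 [317.93075327 273.92946459]
 [316.86885964 353.94004201]]
[(0.71, (319.168, 273.888), [0.5441, -0.2277, 0.2336]), (0.26, (192.0, 77.52), [0.4438, -0.3103, 0.2336])]
```

View pics/w5.png

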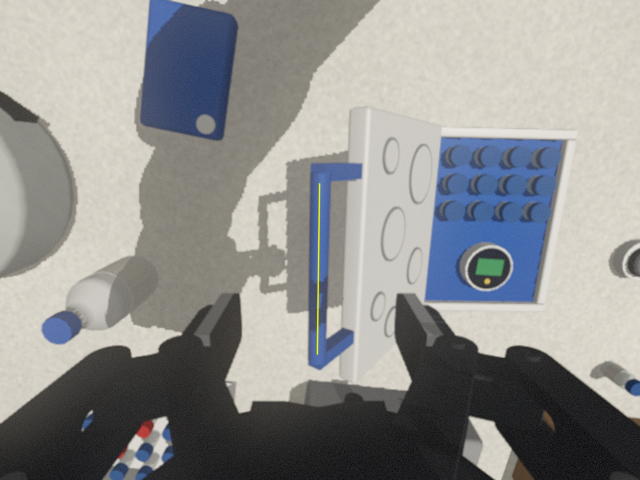

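The bar lies on the overlay line from (319,183) to (317,354), centred between the fingers. I descend onto it and grip.

play_rows([
  {"dp": [0.25,0.8,0.04],"delta_rot": [-0.05,0.08,-0.1],"fingers": 65},
  {"dp": [0.05,0.8,0],"delta_rot": [0,0,0],"fingers": 65},
  {"dp": [0,0.8,0],"delta_rot": [0,0,0],"fingers": 65},
  {"dp": [0,0.6,0],"delta_rot": [0,0,0],"fingers": 50},
  {"dp": [0,0.15,0],"delta_rot": [0,0,0],"fingers": 35},
  {"dp": [0,0,0],"delta_rot": [0,0,0],"fingers": 25},
])

```text
clock: 12.1
tcp_pos: [0.5471, -0.2182, 0.2132]
tcp_rot: [-0.704, -0.049, 0.047, 0.707]
contact_force: [-0.4, -1.4, 0.8]
width: 0.299
```

```bash
python3 - <<'E'
from h import *
go(.5442,-.2280,.2336-.017,97.2)
E
```

```text
clock 12.1 tcp [0.5471, -0.2182, 0.2132] yaw 97.77 w 25.6 F [-0.4 -1.4  0.8]
 dp now-axes [-0.17 -0.14 -0.37] goal-axes [-0.16 -0.14 -0.38] rot [-0.02  0.07  0.01]
```

play_rows([
  {"dp": [-0.1,-0.1,-0.37],"delta_rot": [0,0,0],"fingers": 30},
  {"dp": [0,0,0],"delta_rot": [0,0,0],"fingers": 25},
])

```text
clock: 12.3
tcp_pos: [0.5463, -0.228, 0.2171]
tcp_rot: [-0.704, -0.049, 0.047, 0.706]
contact_force: [1.2, 0.3, -0.3]
width: 0.292
```

```bash
python3 - <<'E'
from h import *
go(.5442,-.2280,.2336-.017,97.2)
st=env.get_state(); T=camT('wrist',st)[2]
env.camera('wrist')
print([(round(m['score'],2),px(m['at']),fmt(onz('wrist',px(m['at']),.2336,T))) for m in env.spot_point('wrist','lid_bar')])
E
```

```text
clock 12.3 tcp [0.5463, -0.228, 0.2171] yaw 97.82 w 24.9 F [ 1.2  0.3 -0.3]
 dp now-axes [-0.08  0.02  0.01] goal-axes [-0.08  0.02  0.01] rot [-0.02  0.08  0.02]
[(0.85, (317.12, 316.608), [0.543, -0.2288, 0.2336])]
```

Centred. Now I close on the bar.

play_rows([
  {"dp": [0,0,0],"delta_rot": [0,0,0],"fingers": 12},
  {"dp": [0,0,0],"delta_rot": [0,0,0],"fingers": 4},
  {"dp": [0,0,0],"delta_rot": [0,0,0],"fingers": 4},
  {"dp": [0,0,0],"delta_rot": [0,0,0],"fingers": 4},
  {"dp": [0,0,0],"delta_rot": [0,0,0],"fingers": 4},
], grip_force=50)

```text
clock: 12.9
tcp_pos: [0.5465, -0.2267, 0.2174]
tcp_rot: [-0.704, -0.05, 0.047, 0.707]
contact_force: [0.3, -1.5, -0.1]
width: 0.118
```

```bash
python3 - <<'E'
from h import *
go(.5442,-.2280,.2336-.017,97.2)
p=np.array(env.get_state()['tcp_pos'])
# arc: bar displacement in tool axes (box y = tool z, up = -tool y), per angle
th=np.linspace(2.2,np.pi/2,9); print(np.round(np.diff(.19*np.cos(th))/.025,2),np.round(-np.diff(.19*np.sin(th))/.025,2))
print('end tcp',p+[-.1252*.1118,.9921*.1118,.0364])
E
```

```text
clock 12.9 tcp [0.5465, -0.2267, 0.2174] yaw 97.85 w 10.1 F [ 0.3 -1.5 -0.1]
 dp now-axes [-0.1   0.03 -0.04] goal-axes [-0.1   0.03 -0.04] rot [-0.02  0.08  0.03]
[0.5  0.52 0.54 0.56 0.58 0.59 0.59 0.6 ] [-0.33 -0.29 -0.25 -0.21 -0.16 -0.12 -0.07 -0.02]
end tcp [ 0.53254604 -0.11574346  0.25380274]
```

play_rows([
  {"dp": [0,-0.17,0.25],"delta_rot": [0,0,0],"fingers": 4},
  {"dp": [0,-0.16,0.25],"delta_rot": [0,0,0],"fingers": 4},
  {"dp": [0,-0.15,0.26],"delta_rot": [0,0,0],"fingers": 4},
  {"dp": [0,-0.14,0.26],"delta_rot": [0,0,0],"fingers": 4},
  {"dp": [0,-0.13,0.27],"delta_rot": [0,0,0],"fingers": 4},
  {"dp": [0,-0.12,0.27],"delta_rot": [0,0,0],"fingers": 4},
  {"dp": [0,0,0],"delta_rot": [0,0,0],"fingers": 4},
])

```text
clock: 13.6
tcp_pos: [0.5414, -0.1836, 0.2417]
tcp_rot: [-0.704, -0.051, 0.047, 0.707]
contact_force: [3.1, -0.4, -4.7]
width: 0.123
```

```bash
python3 - <<'E'
from h import *
go(.5325,-.1157,.2538,97.2)
p=np.array(env.get_state()['tcp_pos']); h=np.array([.5303,-.1175]); g=np.array([-.1252,.9921])
print('angle by y,z',np.arctan2(p[2]+.0165-.08,(p[:2]-h)@g), np.hypot(p[2]+.0165-.08,(p[:2]-h)@g))
E
```

```text
clock 13.6 tcp [0.5414, -0.1836, 0.2417] yaw 97.94 w 10.5 F [ 3.1 -0.4 -4.7]
 dp now-axes [ 0.02 -0.48  2.74] goal-axes [-0.01 -0.48  2.74] rot [-0.02  0.09  0.04]
angle by y,z 1.9304710392877258 0.19036702631277566
```

play_rows([
  {"dp": [0,-0.1,0.28],"delta_rot": [0,0,0],"fingers": 4},
  {"dp": [0,-0.09,0.28],"delta_rot": [0,0,0],"fingers": 4},
  {"dp": [0,-0.08,0.28],"delta_rot": [0,0,0],"fingers": 4},
  {"dp": [0,-0.07,0.28],"delta_rot": [0,0,0],"fingers": 4},
  {"dp": [0,-0.06,0.28],"delta_rot": [0,0,0],"fingers": 4},
  {"dp": [0,-0.05,0.28],"delta_rot": [0,0,0],"fingers": 4},
  {"dp": [0,-0.03,0.28],"delta_rot": [0,0,0],"fingers": 4},
  {"dp": [0,0,0],"delta_rot": [0,0,0],"fingers": 4},
])

```text
clock: 14.4
tcp_pos: [0.5354, -0.1326, 0.2546]
tcp_rot: [-0.705, -0.052, 0.045, 0.706]
contact_force: [5.4, -1.8, -4.0]
width: 0.117
```

```bash
python3 - <<'E'
from h import *
go(.5325,-.1157,.2538,97.2)
p=np.array(env.get_state()['tcp_pos']); h=np.array([.5303,-.1175]); g=np.array([-.1252,.9921])
print('angle by y,z',np.arctan2(p[2]+.0165-.08,(p[:2]-h)@g), np.hypot(p[2]+.0165-.08,(p[:2]-h)@g))
E
```

```text
clock 14.4 tcp [0.5354, -0.1326, 0.2546] yaw 97.88 w 10.0 F [ 5.4 -1.8 -4. ]
 dp now-axes [-0.02  0.03  0.69] goal-axes [-0.03  0.03  0.69] rot [-0.01  0.08  0.07]
angle by y,z 1.652360988531648 0.19176602478634314
```

play_rows([
  {"dp": [0,0,0.25],"delta_rot": [0,0,0],"fingers": 4},
  {"dp": [0,0.02,0.25],"delta_rot": [0,0,0],"fingers": 4},
  {"dp": [0,0.02,0.12],"delta_rot": [0,0,0],"fingers": 4},
  {"dp": [0,0,0],"delta_rot": [0,0,0],"fingers": 4},
  {"dp": [0,0,0],"delta_rot": [0,0,0],"fingers": 4},
])

```text
clock: 14.9
tcp_pos: [0.5337, -0.1183, 0.2548]
tcp_rot: [0.706, 0.052, -0.044, -0.705]
contact_force: [5.4, -3.1, -3.0]
width: 0.116
```

```bash
python3 - <<'E'
from h import *
go(.5325,-.1157,.2538,97.2)
st=env.get_state(); p=np.array(st['tcp_pos']); h=np.array([.5303,-.1175]); g=np.array([-.1252,.9921])
print('angle',np.arctan2(p[2]+.0165-.08,(p[:2]-h)@g))
r=lambda i,x,y,w,h:cv2.resize(i[y:y+h,x:x+w],(400,300),interpolation=cv2.INTER_CUBIC)
o=[];u=np.array([.9921,.1252])
for n in ('scene','side'):
    i=env.camera(n).copy()
    print(n,[(round(m['score'],2),px(m['at'])) for m in env.spot_point(n,'lid_bar')],proj(n,[*h,.27]))
    # upright lid outline: mid-plane 200x150, hinge line up
    c=np.array([[*(h+u*a),z] for a,z in ((-.1,.08),(-.1,.23),(.1,.23),(.1,.08))])
    cv2.polylines(i,[np.round(proj(n,c)*8).astype(np.int32)],True,(0,255,255),1,cv2.LINE_AA,3); o.append(i)
w=env.camera('wrist')
cv2.imwrite('pics/c6.png',np.vstack([np.hstack([r(o[0],200,130,200,150),r(o[1],230,150,160,120)]),np.hstack([cv2.resize(w,(400,300)),cv2.resize(o[0],(400,300))])]))
E
```

```text
clock 14.9 tcp [0.5337, -0.1183, 0.2548] yaw 97.76 w 9.9 F [ 5.4 -3.1 -3. ]
 dp now-axes [-0.03  0.04  0.11] goal-axes [-0.03  0.04  0.11] rot [0.01 0.07 0.08]
angle 1.5771094984973846
scene [(0.63, (264.704, 151.68))] [[264.36776892 154.91996479]]
side [(0.84, (311.808, 198.192))] [[308.53978211 199.75900824]]
```

View pics/c6.png

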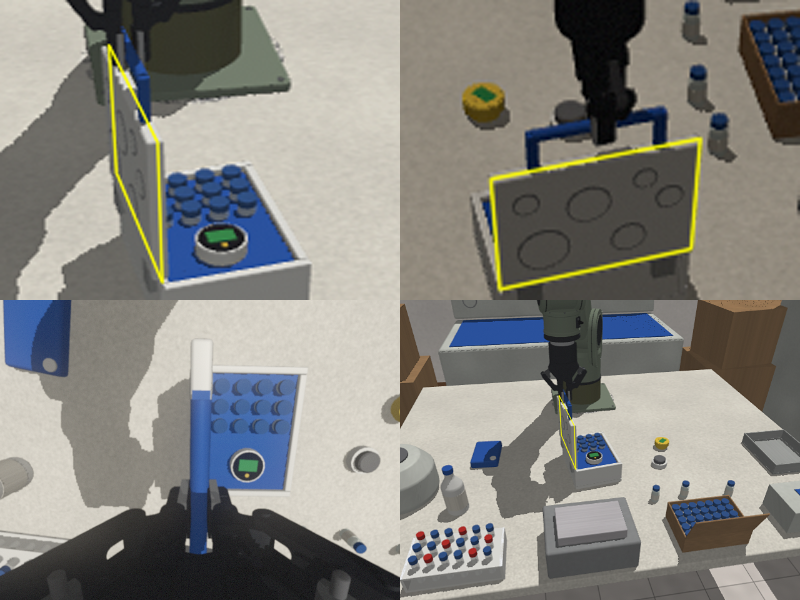

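The lid matches the upright outline in both views, at about 1.577 from geometry (1.585 from displacement). I hold it a little longer, check that it is still, and hand in.

play_rows([
  {"dp": [0,0,0.06],"delta_rot": [0,0,0],"fingers": 4},
  {"dp": [0,0,0],"delta_rot": [0,0,0],"fingers": 4},
  {"dp": [0,0,0],"delta_rot": [0,0,0],"fingers": 4},
  {"dp": [0,0,0],"delta_rot": [0,0,0],"fingers": 4},
  {"dp": [0,0,0],"delta_rot": [0,0,0],"fingers": 4},
  {"dp": [0,0,0],"delta_rot": [0,0,0],"fingers": 4},
])

```text
clock: 15.75
tcp_pos: [0.5336, -0.1172, 0.2548]
tcp_rot: [0.706, 0.052, -0.044, -0.705]
contact_force: [3.9, -1.0, -1.1]
width: 0.12
```

```bash
python3 - <<'E'
from h import *
h=np.array([.5303,-.1175]); g=np.array([-.1252,.9921])
ok=True
for k in range(3):
    st=env.get_state(); p=np.array(st['tcp_pos']); a=np.arctan2(p[2]+.0165-.08,(p[:2]-h)@g)
    print(round(st['clock'],2),fmt(p),round(a,3),round(st['width']*85.4,1),np.abs(st['dq']).max().round(4)); ok&=abs(a-1.571)<.035
    env.camera('scene')
if ok: env.job_done(); print('done')
E
```

```text
15.75 [0.5336, -0.1172, 0.2548] 1.571 10.2 0.0018
15.8 [0.5335, -0.1172, 0.2548] 1.571 10.0 0.0024
15.85 [0.5336, -0.1172, 0.2548] 1.571 9.9 0.0034
the job is handed in; nothing more can be done
done
```

The white logger with the green display is in the pocket, display up and let go. The lid is gripped by its bar and held upright at its balance point. I handed the job in at about 15.9 s of the 48 s allowed; no verdict was reported.

- **Logger:** after release, the outline of a fully seated head matched the picture in the wrist, scene and side views, and the fingers were clear of it.
- **Lid:** I swung it up without letting it drop. My last estimate from the arm's position was 1.571 rad, and three readings in a row showed it steady. Just before the last small adjustment, the upright outline matched the lid in the scene and side views. At that point a second estimate, from the distance moved, read 1.585 against 1.577; both were well inside the ±0.07 rad allowed.
- **Grip:** the gripper read about 10 mm open on the 12 mm bar. It read about 2 mm low on the 52 mm logger as well, so I took this as an offset rather than a slip.
- **Other things:** the spare logger, vials, bottle, cold pack and yellow look-alike looked undisturbed in the last pictures. I did not measure their positions again.

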